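# Roll the bronze sleeve up the feed ramp to its stop

### The job

Using only your fingertips, push the bronze bearing sleeve that lies at the foot of the feed ramp up the slope and over the crest, so that it comes to rest in the seat at the top against the red stop. Push it steadily: do not flick it up, do not let it get away and roll back against the yellow lip at the foot, and never pick it up or lift it off the ramp. Leave the spare sleeve, the tin and the punch where they are.

Things in the scene. Friction and masses are not known exactly. Their poses are not given: they have to be found in the camera images.
- sleeve: Bronze bearing sleeve to push: smooth, oiled cylinder 44 mm in diameter, 80 mm long, dark bores on its ends, about 0.55 kg. Origin: its centre; own y = cylinder axis (x, z turn as it rolls). Starts lying across the ramp in the valley at the foot, centre at ramp x = -71 mm, 32 mm above the bench. Rolls freely: let go on the slope it runs back. A few newtons push it.
- ramp: Steel feed ramp bolted to the bench, blue side guides. Origin: bench level under its middle; x level, pointing uphill, y across, z up; yaw varies. Base 270 x 130 mm. Along x (mm): apron from -130 (12.6 high) gently down to the valley at -70 (10 high), 9 degree slope to the crest at +70 (32 high), seat, stop. Clear width 88 mm; guides 6 thick, 12 above the slope, tops 26 by the apron, 44 by the seat.
- deck: The sloping plate of the ramp (part of the ramp). Its origin is on the plate's upper surface at the valley, mid-width; x points up along the 9 degree slope (141 mm to the crest), y across, z square to the slope. A sleeve lying on the slope has its centre 22 mm above this surface.
- lip (a point): Top of the yellow foot lip at its uphill face, mid-width: 26 mm above the bench, ramp x = -130 mm, the lip is 8 mm thick. A sleeve that ran away ends against it.
- crest (a point): The crest, mid-width: upper end of the slope, 32 mm above the bench, ramp x = +70 mm. Behind it the floor steps down 4 mm into the seat, which tips 3 degrees towards the stop. Once the sleeve's centre is past the crest it drops by itself into the seat and stays against the stop.
- stop (a point): Top of the red stop at the face that the sleeve meets, mid-width: ramp x = +110 mm, 66 mm above the bench; the stop is 12 mm thick.
- seat (a point): The point where the sleeve's centre lies when it rests in the seat against the red stop: ramp x = +88 mm, 49 mm above the bench.
- spare: Bystander: a spare bronze sleeve standing on end, 44 mm in diameter, 80 mm high; origin at the centre of its underside.
- tin: Bystander: a tin with an orange label, 64 mm in diameter, 85 mm high; origin at the centre of its underside.
- punch: Bystander: a dark steel stake punch standing on its 42 mm wide foot, 95 mm high; origin at the centre of its underside.
Not all that is in view belongs to the job. Leave any pink or turquoise look-alike of the sleeve alone.

How it is judged:
By the outcome, as a careful person would: the job done as asked, in the order asked, and still so for the second after the job is handed in, with the robot touching nothing.
It also fails if it takes over 35 s, if anything falls off the work surface, if the arm or the gripper's body presses on something with over 40 N, if the wrist force passes 120 N, or if a joint passes its speed limit or range.

### The arm

A 6-joint arm with a two-finger parallel gripper is mounted at the origin on the work surface. World frame = base frame: x ahead of the robot, y to its left, z up, the work surface at z = 0. Lengths are in m, angles in rad, forces in N, time in s.
With the tool pointing down it reaches from about 0.275 to 0.775 m from the base axis. Payload 14.6 kg.
Tool frame: the origin (TCP) lies at the very end of the fingers, on their centre line; the grasp point (between the pads) lies 19 mm behind it (ctrl.tcp_to_grasp is the z of the grasp point in the tool frame, in m); z points along the fingers, y is the line along which they close (so a half turn about z gives the same grasp; the last joint's range is limited). The gripper opens to 85 mm and grips with 20 to 120 N. Pads are 22 mm wide; open, the fingers measure 114 mm over their backs; the gripper's body (76 mm by 85 mm) begins 54 mm behind the grasp point. The pads swing forward as they close: fully open they stand 13 mm farther back than shut.
Start: joints at [-1.292, 0.263, -0.048, 1.259, 0, 1.415], TCP at [0.221, -0.476, 0.231] pointing down, gripper open.
Joint ranges: [-2.65, 2.65], [-0.89, 1.7], [-1.18, 1.37], [-2.13, 2.11], [-1.35, 1.29], [-3.14, 3.14]. Speed limits (rad/s): [1.89, 1.89, 2.57, 2.79, 3.14, 3.14].

### API

Orientations are given as [roll, pitch, yaw] about the fixed x, y, z axes, in that order (R = Rz(yaw) Ry(pitch) Rx(roll)).
In Python, from station import ctrl gives the robot as it stands.
- The arm moves only by the tool carry_out, never from a script. Its argument "series" is a list of rows, each a list of 3 entries, a list of its own where there are three numbers: the closure, from -1 (fully open) to 1 (shut), then the shift along the tool's x, y, z scaled (see below), then the turn about the tool's z scaled (see below). In form: [[hand, [tx, ty, tz], twist], ...]. A call has 1 to 10 rows; each row shifts and turns the commanded pose from where the row before left it, along the tool's axes as they then stand; what a row does not reach is not made up. The controller multiplies each number of a shift by 50 mm and each number of a turn by 8 degrees. A row lasts 1/10 s, in which the tool goes at most 50 mm and 8.59 degrees, less where a joint would pass 70% of its speed; a pose out of reach is approached as far as the arm can. A call with a number of a shift or a turn outside -1 to 1 is refused whole. A call with a gripper value outside its range is refused whole. The fingers move at their own pace and stop on an object; the grip force is fixed at half the most. Time passes only in rows, so rows that do not move let the fingers close. It gives the time, the measured TCP pose, the force, the opening and the grip force at its end, in the units of the state.
- ctrl.observe(): the state, without advancing time (a new reading comes with each control period).
- ctrl.camera(name): name is "side" or "top"; returns a dict with "color" (384x512x3 uint8, red, green, blue), "fx", "fy", "cx", "cy" (pixels), "rvec" (rotation vector, rad) and "tvec" (3), from world to camera coordinates, as OpenCV has them. Camera axes: x right, y down, z forward; pixel columns grow to the right and rows downward; lengths in m; the calibration is good to about 2 mm. A picture is of the moment at which its call begins. There is no depth.
- ctrl.hand_in(): hands the job in; it is judged then, once.
Trained networks look in a picture, given as the dict that the camera call returned (one of the last four; its "shot" number tells which), for a name from the list of things; names that differ only in an ending like _2 or _b are one class to them, and where a whole thing is asked for, a point or a joint stands for the part that bears it (a point fixed in the world has none). Each returns a list of dicts, best first, with "p" (0 to 1); they miss things now and then, are a little off and sometimes report something else, mostly with a low value. They report only what shows in the picture. A call takes as long as a camera call. They do not tell look-alikes from the thing itself.
- ctrl.search_frame(picture, name): "xy" ([column, row] in pixels, amid what is visible of it).
- ctrl.landmark_of(picture, name): "xy" ([column, row] in pixels: a listed point, or the origin of a listed thing).
The state is a dict: "time": time; "joint_positions": joint angles; "qvel": joint speeds; "effort": joint torques, N m; "ee_pos": TCP position; "orientation": TCP orientation; "contact_force": force on the tool from outside, world axes, zero at the start; "wrist_torque": the same for the moment, N m; "opening": opening from 0.0 (shut) to 1.0 (fully open); "grip_force": force on a finger pad.
Only numpy, scipy, OpenCV 4.12 (cv2) and the standard library are available. Lean on these libraries where they do the work, as an engineer would, in place of code of your own. Each camera call takes 0.05 s, during which the arm holds its last target. There are 200 camera calls.

## Working session

There is one attempt and no reset: what is moved stays moved. The work goes in short steps, Python scripts to look and compute and a tool call to move; the robot and the scene stay as the last step left them, time stands still between calls to the robot, and variables do not carry over. Pictures are saved under pics/ and viewed, at most 10 in all, crops included, and the job is handed in when it is done.

Besides the shell and the picture viewer there is one more tool, called after "Call:" as name([rows], argument=value, ...), one row to a line, values as JSON. carry_out: Moves the arm, as the interface text tells. Its arguments: {"type":"object","properties":{"series":{"type":"array"}},"required":["series"]}

```bash
mkdir -p pics; cat > h.py <<'E'
import numpy as np, cv2
from station import ctrl
def mats(p):
    R,_=cv2.Rodrigues(np.array(p["rvec"],float)); return R,np.array(p["tvec"],float).ravel(),np.array([[p["fx"],0,p["cx"]],[0,p["fy"],p["cy"]],[0,0,1]])
def onz(p,uv,z):
    R,t,K=mats(p); d=R.T@np.linalg.inv(K)@np.array([*uv,1.]); c=-R.T@t
    return c+d*(z-c[2])/d[2]
def proj(p,X):
    R,t,K=mats(p); q=K@(R@np.array(X,float)+t); return q[:2]/q[2]
def save(p,n): cv2.imwrite("pics/"+n,cv2.cvtColor(p["color"],cv2.COLOR_RGB2BGR))
E
python3 - <<'E'
from h import *
s=ctrl.observe(); print(s)
Z=dict(sleeve=.032,ramp=0,deck=.01,lip=.026,crest=.032,stop=.066,seat=.049,spare=0,tin=0,punch=0)
for n in("top","side"):
    p=ctrl.camera(n); save(p,n+"0.png")
    for k,z in Z.items():
        for r in ctrl.landmark_of(p,k)[:3]: print(n,k,np.round(r["xy"],1),round(r["p"],2),np.round(onz(p,r["xy"],z),3))
E
python3 -c "
import cv2,numpy as np
a=cv2.imread('pics/top0.png');b=cv2.imread('pics/side0.png')
"
```

```text
{'time': 0.0, 'joint_positions': array([-1.29226884e+00,  2.63514966e-01, -4.89597780e-02,  1.25937149e+00,
       -1.72231647e-05,  1.41554497e+00]), 'qvel': array([-7.75405525e-04, -2.18253161e-03,  3.82572975e-04,  7.04847689e-04,
        7.67598188e-04, -7.48186229e-05]), 'effort': array([-2.55925632e-03, -6.37612367e+01,  3.84574306e+01,  1.37405700e-02,
       -1.97591021e-04,  2.69871379e-05]), 'ee_pos': array([ 0.22059614, -0.47610203,  0.23082083]), 'orientation': array([-3.14055271e+00, -1.45328839e-04,  4.33778783e-01]), 'contact_force': array([ 0.0051121 , -0.23185383,  0.29881385]), 'wrist_torque': array([-0.03513472, -0.00435819,  0.01505577]), 'grip_force': 0.0, 'opening': 1.001020164283628}
top sleeve [284.9 254.4] 0.8 [ 0.352 -0.071  0.032]
top sleeve [294.4 195.3] 0.69 [ 0.515 -0.102  0.032]
top ramp [268.4 182.7] 0.74 [ 0.557 -0.031  0.   ]
top ramp [233.4 162.5] 0.16 [0.62 0.07 0.  ]
top lip [309.8 202.3] 0.95 [ 0.495 -0.146  0.026]
top lip [244.1 169.1] 0.3 [0.595 0.038 0.026]
top crest [245.7 170.3] 0.63 [0.59  0.033 0.032]
top stop [234.6 165.6] 0.6 [0.599 0.062 0.066]
top seat [244.2 164.2] 0.7 [0.605 0.036 0.049]
top spare [360.3 215.8] 0.53 [ 0.454 -0.292  0.   ]
top tin [147.8 212.5] 0.88 [0.479 0.324 0.   ]
top punch [152.9 158. ] 0.69 [0.64  0.309 0.   ]
side sleeve [265.  139.5] 0.78 [ 0.629 -0.257  0.032]
side sleeve [264.2 180.2] 0.73 [ 0.526 -0.106  0.032]
side sleeve [310.8 219.2] 0.58 [ 0.339 -0.06   0.032]
side ramp [238.3 199.1] 0.8 [ 0.56  -0.025  0.   ]
side deck [263.3 187.1] 0.97 [ 0.524 -0.099  0.01 ]
side lip [280.6 178.8] 0.57 [ 0.494 -0.145  0.026]
side stop [204.1 195.7] 0.84 [0.606 0.068 0.066]
side seat [213.7 194.3] 0.85 [0.599 0.036 0.049]
side spare [316.  163.3] 0.64 [ 0.456 -0.289  0.   ]
side spare [208.  196.8] 0.6 [0.637 0.021 0.   ]
side tin [172.8 294.4] 0.88 [0.498 0.321 0.   ]
side punch [134.8 263.3] 0.78 [0.64  0.313 0.   ]
```

View pics/top0.png

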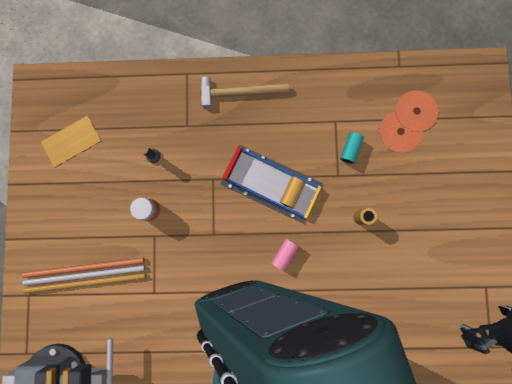

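View pics/side0.png

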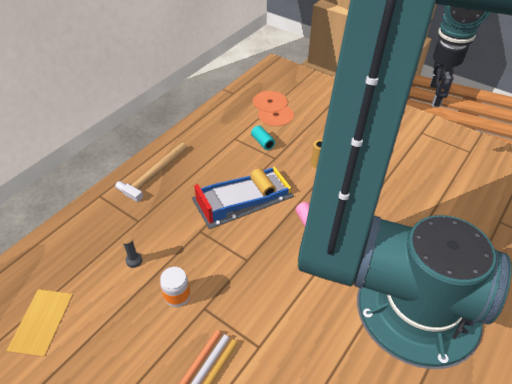

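Candidates for the sleeve in the top view are:
- bronze cylinder in the ramp (293,193)
- pink look-alike (285,254)
- turquoise look-alike (352,148)
- upright spare (367,216)

The bronze one on the ramp, next to the yellow lip, matches the description. I'll fit the ramp pose and check this choice in a crop.

```bash
cat > fit.py <<'E'
from h import *
from scipy.optimize import least_squares
P=dict(ramp=(0,0,0),deck=(-.07,0,.01),lip=(-.13,0,.026),crest=(.07,0,.032),stop=(.11,0,.066),seat=(.088,0,.049),sleeve=(-.071,0,.032))
def w(q,X): c,s=np.cos(q[2]),np.sin(q[2]); return np.array([q[0]+c*X[0]-s*X[1],q[1]+s*X[0]+c*X[1],X[2]])
q=np.array([.557,-.028,1.10]); obs=[]; pics=[]
for n in("top","side"):
    p=ctrl.camera(n); pics.append(p)
    for k,X in P.items():
        for r in ctrl.landmark_of(p,k):
            if np.linalg.norm(proj(p,w(q,X))-r["xy"])<8: obs.append((p,X,r["xy"],k)); break
f=lambda q:np.concatenate([proj(p,w(q,X))-u for p,X,u,_ in obs])
q=least_squares(f,q,loss="soft_l1").x; print(np.round(q,4))
for o,r in zip(obs,f(q).reshape(-1,2)): print(o[3],np.round(r,1))
def crop(p,uv,half,s,name):
    im=cv2.cvtColor(p["color"],cv2.COLOR_RGB2BGR); u,v=np.int32(uv)
    x0,y0=max(u-half,0),max(v-int(half*.75),0)
    c=cv2.resize(im[y0:y0+int(1.5*half),x0:x0+2*half],None,fx=s,fy=s,interpolation=cv2.INTER_CUBIC)
    for a,b in((X,Y) for X,Y in L):
        A,B=[tuple(np.int32((proj(p,w(q,t))-(x0,y0)+.5)*s)) for t in(a,b)]; cv2.line(c,A,B,(0,255,0),1)
    cv2.putText(c,f"{x0},{y0}",(3,15),0,.5,(255,255,255)); return c
L=[((-.13,-.044,.026),(-.13,.044,.026)),((.07,-.044,.032),(.07,.044,.032)),((.11,-.044,.066),(.11,.044,.066)),((-.071,-.04,.054),(-.071,.04,.054)),((-.13,-.05,.026),(.11,-.05,.044)),((-.13,.05,.026),(.11,.05,.044))]
a=[crop(p,proj(p,w(q,(0,0,0))),64,6,"") for p in pics]
cv2.imwrite("pics/c0.png",cv2.resize(np.vstack(a),None,fx=.5,fy=.5,interpolation=cv2.INTER_AREA) if 0 else np.hstack([cv2.resize(i,(400,300)) for i in a]))
E
python3 fit.py
```

```text
[ 0.5545 -0.0323  1.0885]
ramp [-1.4  3.2]
deck [-1.6  1.3]
lip [0.6 2.4]
crest [ 1.8 -0.8]
stop [-0.8 -1.3]
seat [-0.8 -0.8]
sleeve [-0.5 -2.4]
ramp [ 3.4 -1.5]
deck [-1.9 -0.7]
lip [-1.8 -2.3]
crest [1.8 0.6]
stop [ 1.  -0.2]
seat [ 2.8 -0.1]
sleeve [-0.4  0.7]
```

View pics/c0.png

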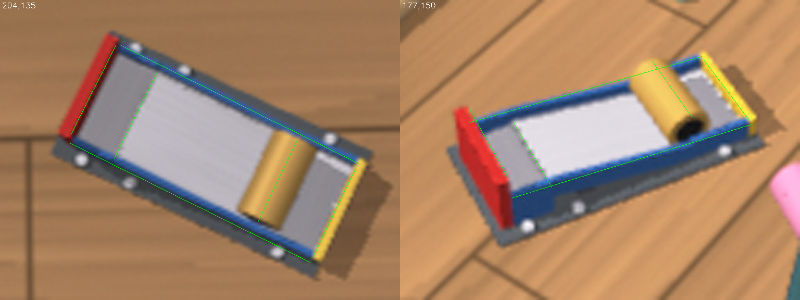

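The crop shows the bronze sleeve in the ramp valley, at crop (275,180) left and (670,100) right. The dark bore is visible, and the fitted ramp outline matches both views. I'll turn the tool along the ramp, half close the fingers and go above the apron.

Call:
carry_out([
  [0,[0,0,0],-0.94],
  [0,[0,0,0],-0.94],
  [0,[0,0,0],-0.94],
  [0,[0,0,0],-0.94],
  [0,[0,0,0],-0.94],
  [0,[0,0,0],0],
])

```text
time: 2.5
ee_pos: [0.2207, -0.4763, 0.2313]
orientation: [-3.142, -0.0, 1.092]
contact_force: [-0.3, -0.2, -0.5]
opening: 0.494
grip_force: 0.0
```

Call:
carry_out([
  [0,[0.8,0.17,0],0],
  [0,[0.8,0.17,0],0],
  [0,[0.8,0.17,0],0],
  [0,[0.8,0.17,0],0],
  [0,[0.8,0.17,0],0],
  [0,[0.8,0.17,0],0],
  [0,[0.8,0.17,0],0],
  [0,[0.8,0.17,0],0],
  [0,[0.8,0.17,0],0],
  [0,[0,0,0],0],
])

```text
time: 3.5
ee_pos: [0.457, -0.1894, 0.2312]
orientation: [3.141, -0.001, 1.09]
contact_force: [-0.1, -0.6, -0.6]
opening: 0.499
grip_force: 0.0
```

```bash
cat > st.py <<'E'
from h import *
Q=np.array([.5545,-.0323,1.0885])
def rep():
    s=ctrl.observe(); d=s["ee_pos"]-[Q[0],Q[1],0]; c,n=np.cos(Q[2]),np.sin(Q[2])
    f=s["contact_force"]
    print("t",round(s["time"],2),"ramp xyz mm",np.round(1e3*np.array([c*d[0]+n*d[1],-n*d[0]+c*d[1],d[2]]),1),"yaw err deg",np.round(np.degrees(s["orientation"][2]-Q[2]),2),"open",round(s["opening"],2),"F ramp",np.round([c*f[0]+n*f[1],-n*f[0]+c*f[1],f[2]],1))
if __name__=="__main__": rep()
E
python3 st.py
```

```text
t 3.5 ramp xyz mm [-184.4   13.5  231.2] yaw err deg 0.08 open 0.5 F ramp [-0.6 -0.1 -0.6]
```

Call:
carry_out([
  [0,[0.72,0.14,0],0],
  [0,[0.72,0.13,0],0],
  [0,[0,0,0.8],0],
  [0,[0,0,0.8],0],
  [0,[0,0,0.8],0],
  [0,[0,0,0.6],0],
  [0,[0,0,0],0],
  [0,[0,0,0],0],
])

```text
time: 4.3
ee_pos: [0.5003, -0.1353, 0.082]
orientation: [-3.141, 0.0, 1.088]
contact_force: [-0.0, -0.8, 0.1]
opening: 0.5
grip_force: 0.0
```

```bash
python3 st.py; cat > look.py <<'E'
import sys
from st import *
out=[]
for n in("top","side"):
    p=ctrl.camera(n); im=cv2.cvtColor(p["color"],cv2.COLOR_RGB2BGR)
    u,v=np.int32(proj(p,[Q[0],Q[1],.03])); x0,y0=u-64,v-48
    out.append(cv2.resize(im[y0:y0+96,x0:x0+128],(400,300),interpolation=cv2.INTER_CUBIC))
cv2.imwrite("pics/"+sys.argv[1],np.hstack(out))
E
python3 look.py l1.png
```

```text
t 4.3 ramp xyz mm [-116.4    0.2   82. ] yaw err deg -0.04 open 0.5 F ramp [-0.7 -0.4  0.1]
```

View pics/l1.png

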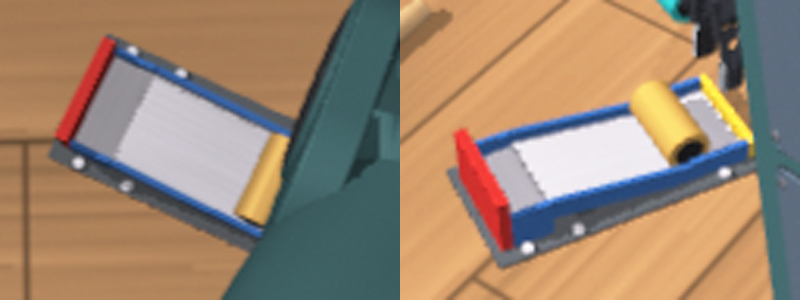

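The side view shows the fingertips at crop (710–735, 60–85), above the apron between the sleeve and the yellow lip. I'll check the tip height against the projection.

```bash
python3 - <<'E'
from st import *
p=ctrl.camera("side"); u,v=np.int32(proj(p,[Q[0],Q[1],.03])); x0,y0=u-64,v-48
c,n=np.cos(Q[2]),np.sin(Q[2])
for z in(.082,.088,.094):
  for y in(-.027,.027):
    for x in(-.116,):
      print(z,y,np.round((proj(p,[Q[0]+c*x-n*y,Q[1]+n*x+c*y,z])-(x0,y0))*3.125)+[400,0])
E
```

```text
0.082 -0.027 [700.  54.]
0.082 0.027 [728.  90.]
0.088 -0.027 [701.  49.]
0.088 0.027 [729.  86.]
0.094 -0.027 [701.  44.]
0.094 0.027 [729.  81.]
```

Call:
carry_out([
  [0,[0.1,0,0],0],
  [0,[0,0,0.3],0],
  [0,[0,0,0.3],0],
  [0,[0,0,0.3],0],
  [0,[0,0,0.2],0],
  [0,[0,0,0.18],0],
  [0,[0,0,0],0],
])

```text
time: 5.15
ee_pos: [0.5023, -0.1303, 0.0167]
orientation: [-3.141, 0.0, 1.09]
contact_force: [-0.4, 0.2, 0.9]
opening: 0.497
grip_force: 0.0
```

```bash
python3 st.py; python3 look.py l2.png
```

```text
t 5.15 ramp xyz mm [-111.1    0.8   16.7] yaw err deg 0.09 open 0.5 F ramp [-0.   0.5  0.9]
```

View pics/l2.png

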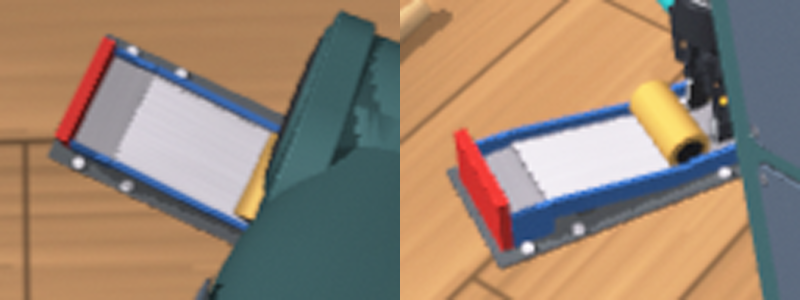

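The fingertips are in the valley behind the sleeve at crop (715,130), touching nothing. Now a steady push at about 40 mm/s, following the slope.

Call:
carry_out([
  [0,[0.04,0,0],0],
  [0,[0.04,0,0],0],
  [0,[0.04,0,0],0],
  [0,[0.04,0,0],0],
  [0,[0.05,0,-0.01],0],
  [0,[0.06,0,-0.01],0],
  [0,[0.07,0,-0.01],0],
  [0,[0.08,0,-0.01],0],
  [0,[0.08,0,-0.01],0],
  [0,[0.08,0,-0.01],0],
])

```text
time: 6.25
ee_pos: [0.5161, -0.1045, 0.0203]
orientation: [-3.142, -0.0, 1.09]
contact_force: [-1.2, -3.5, 2.4]
opening: 0.5
grip_force: 1.6
```

```bash
python3 st.py; python3 look.py l3.png
```

```text
t 6.25 ramp xyz mm [-81.7   0.5  20.3] yaw err deg 0.09 open 0.5 F ramp [-3.7 -0.5  2.4]
```

View pics/l3.png

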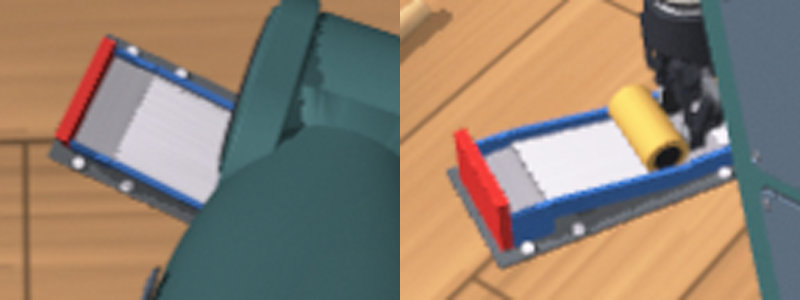

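In contact: the sleeve is being pushed evenly (crop 650,130), with 3.7 N of reaction. I'll continue.

Call:
carry_out([
  [0,[0.08,0,-0.013],0],
  [0,[0.08,0,-0.013],0],
  [0,[0.08,0,-0.013],0],
  [0,[0.08,0,-0.013],0],
  [0,[0.08,0,-0.013],0],
  [0,[0.08,0,-0.013],0],
  [0,[0.08,0,-0.013],0],
  [0,[0.08,0,-0.013],0],
  [0,[0.08,0,-0.013],0],
  [0,[0.08,0,-0.013],0],
])

```text
time: 7.35
ee_pos: [0.5346, -0.0691, 0.0268]
orientation: [-3.141, -0.0, 1.09]
contact_force: [-2.3, -3.3, 2.0]
opening: 0.5
grip_force: 1.6
```

Call:
carry_out([
  [0,[0.08,0,-0.013],0],
  [0,[0.08,0,-0.013],0],
  [0,[0.08,0,-0.013],0],
  [0,[0.08,0,-0.013],0],
  [0,[0.08,0,-0.013],0],
  [0,[0.08,0,-0.013],0],
  [0,[0.08,0,-0.013],0],
  [0,[0.08,0,-0.013],0],
])

```text
time: 8.15
ee_pos: [0.5494, -0.0407, 0.032]
orientation: [-3.142, 0.0, 1.09]
contact_force: [-2.3, -2.7, 1.9]
opening: 0.501
grip_force: 1.6
```

```bash
python3 st.py; python3 look.py l4.png
```

```text
t 8.15 ramp xyz mm [-9.8  0.7 32. ] yaw err deg 0.09 open 0.5 F ramp [-3.4  0.8  1.9]
```

View pics/l4.png

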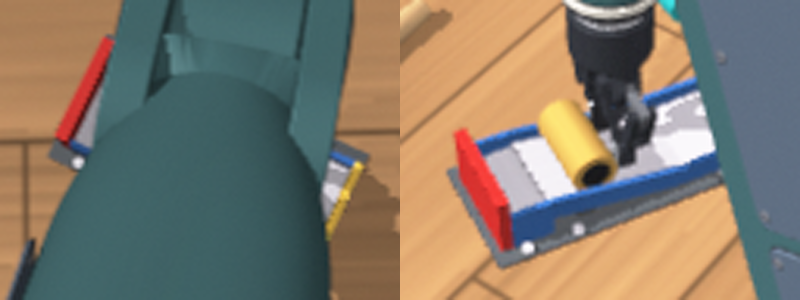

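The sleeve is at about ramp x = +23 mm, square across the ramp (crop 578,145). I'll continue, slower at the crest.

Call:
carry_out([
  [0,[0.08,0,-0.013],0],
  [0,[0.08,0,-0.013],0],
  [0,[0.08,0,-0.013],0],
  [0,[0.08,0,-0.013],0],
  [0,[0.08,0,-0.013],0],
  [0,[0.08,0,-0.013],0],
  [0,[0.08,0,-0.013],0],
  [0,[0.08,0,-0.013],0],
  [0,[0.08,0,-0.013],0],
  [0,[0.07,0,-0.01],0],
])

```text
time: 9.25
ee_pos: [0.5677, -0.0057, 0.0384]
orientation: [3.142, -0.0, 1.09]
contact_force: [-1.1, -3.3, 1.9]
opening: 0.501
grip_force: 1.7
```

Call:
carry_out([
  [0,[0.06,0,-0.008],0],
  [0,[0.06,0,-0.005],0],
  [0,[0.05,0,0],0],
  [0,[0.05,0,0],0],
  [0,[0.05,0,0],0],
  [0,[0,0,0],0],
  [0,[0,0,0],0],
])

```text
time: 9.95
ee_pos: [0.5738, 0.0061, 0.0389]
orientation: [-3.142, -0.0, 1.09]
contact_force: [-0.4, -0.0, -0.4]
opening: 0.496
grip_force: 0.0
```

```bash
python3 st.py; python3 look.py l5.png
```

```text
t 9.95 ramp xyz mm [43.   0.7 38.9] yaw err deg 0.1 open 0.5 F ramp [-0.2  0.3 -0.4]
```

View pics/l5.png

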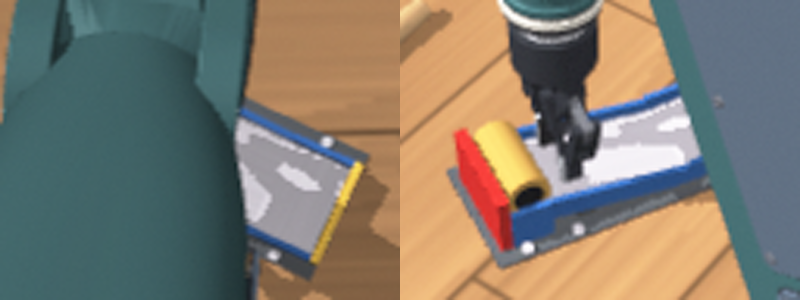

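The sleeve lies in the seat against the red stop (crop 510,165), and the fingers are free with no force on them. I'll back off and rise, then check.

Call:
carry_out([
  [0,[-0.2,0,-0.1],0],
  [0,[-0.2,0,-0.2],0],
  [0,[-0.2,0,-0.6],0],
  [0,[0,0,-0.8],0],
  [0,[-0.3,0,-0.8],0],
  [0,[-0.6,0,-0.4],0],
  [0,[-0.6,0,0],0],
  [0,[0,0,0],0],
  [0,[0,0,0],0],
])

```text
time: 10.95
ee_pos: [0.5247, -0.088, 0.1847]
orientation: [3.141, -0.0, 1.088]
contact_force: [-0.8, -0.0, 0.3]
opening: 0.501
grip_force: 0.0
```

```bash
python3 st.py; python3 look.py l6.png
```

```text
t 10.95 ramp xyz mm [-63.1   0.5 184.7] yaw err deg -0.02 open 0.5 F ramp [-0.4  0.7  0.3]
```

View pics/l6.png

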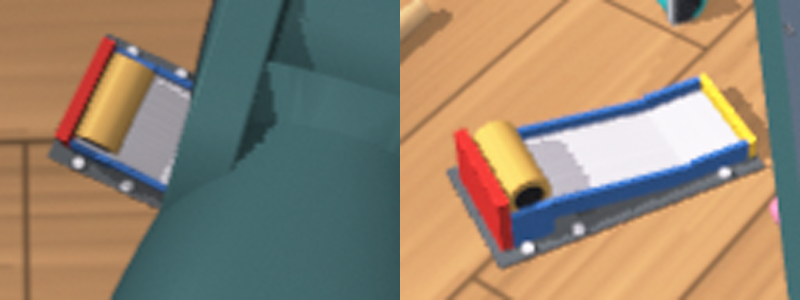

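Both views show the sleeve at rest in the seat against the red stop (crop 118,100 and 512,165), with the robot clear of it.

```bash
python3 -c "
from station import ctrl
print(ctrl.hand_in())"
```

```text
the job is handed in; nothing more can be done
None
```

I pushed the bronze sleeve steadily up the ramp and over the crest; it rests in the seat against the red stop, with the arm clear and nothing else touched, and the job was handed in at about 11 s.

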